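# Load the filter cassette and lift its carrier level

## Task

Stack the filter cassette in the four-post pocket of the carrier: the blue body first, then the orange spacer ring, then the dark steel top disc, each set down flat (not dropped) and let go before the next. Then take the carrier by its green handle, lift it off its dock so that its underside is a good 10 cm above the bench, and finish while still holding it there in the air, level and still, with the stack in its pocket. Leave the tube rack and the two bottles alone.

Things in the scene. Friction and masses are not known exactly. Their poses are not given: they have to be found in the camera images.
- body_mid (a point): Body of the filter cassette, a solid blue round puck, 52 mm diameter, 24 mm tall, black filter patch on top, about 80 g. Loose, lying flat on the bench at the start. The point is its centre, 12 mm above its underside; z is its axis.
- spacer_mid (a point): Cassette spacer: orange ring, 52 mm outer and 38 mm inner diameter, 14 mm tall, about 35 g. Loose, flat on the bench at the start. The point is its centre, 7 mm above its underside; z is its axis.
- disc_mid (a point): Cassette top disc: dark steel-coloured solid disc, 52 mm diameter, 14 mm tall, small brass dot on top, about 60 g. Loose, flat on the bench at the start. The point is its centre, 7 mm above its underside; z is its axis.
- handle (a point): Centre of the grip paddle of the carrier's upright green handle, 102.5 mm above the carrier's underside; axes are the carrier's, z up. The flat paddle is 14 mm thick along y, 50 mm wide along x, 45 mm tall (22.5 mm above and below this point), on a stem 30 mm (x) by 12 mm (y). To grip it from above the fingers close along the carrier's y.
- seat_body (a point): Where the blue body's centre belongs: on the pocket axis, 12 mm above the pocket floor (plate top, black round patch). Axes as carrier. Pocket: four steel posts, 8 mm thick, 60 mm tall (top 10 mm tapered to 3 mm), centres at 26 mm either way along y and 18 mm along x: 2 mm clearance round a 52 mm part. Sides facing +x and -x are open, 44 mm wide: fingers closing along carrier x fit.
- seat_spacer (a point): Where the orange spacer's centre belongs, on top of the blue body, on the same pocket axis, 31 mm above the pocket floor. Axes as the carrier. The post tops are 29 mm above this point.
- seat_disc (a point): Where the centre of the steel top disc belongs, on top of the spacer: same pocket axis, 45 mm above the pocket floor. Axes as handle.
- carrier: Loose carrier, about 0.5 kg, on the black dock: aluminium plate 86 (x) x 232 (y) x 8 mm, green handle in its middle, pocket 80 mm towards -y, fixed white logger box 66 x 60 mm 80 mm towards +y (its top 42 mm above the origin). Origin: centre of its underside. Loaded, it balances within about 10 mm of the handle; empty, the logger end is heavier.
- cass_body: The blue body; origin at the centre of its underside.
- spacer: The orange spacer; origin at the centre of its underside.
- top_disc: The steel top disc; origin at the centre of its underside.
- dock: Black flat dock plate fixed to the bench, 106 x 252 x 10 mm, on which the carrier rests; origin at the centre of its underside, on the bench.
- tube_rack: Bystander: aluminium test-tube rack 80 x 190 mm, 64 mm tall, stoppered tubes to 110 mm; origin at the centre of its underside. Leave alone.
- amber_bottle: Bystander: small amber bottle with white cap, 36 mm diameter, 75 mm tall; origin at the centre of its underside. Leave alone.
- dropper: Bystander: glass dropper bottle with copper cap, 30 mm diameter, 85 mm tall; origin at the centre of its underside. Leave alone.
Things that resemble listed ones, but are neither listed nor needed, are in the scene too. Of the things that look like the top_disc, the larger one is meant. Leave any purple look-alike of the cass_body alone.

How it is judged:
On the way, in this order (a step that is already met when the one before it is completed fails the run):
1. the blue body lies flat in the carrier's pocket, let go, with the carrier on its dock (distance between body_mid and seat_body below 0.007 m and angle between the z axis of body_mid and the z axis of handle, either way round below 0.1 rad and contact force between the fingers and cass_body below 0.1 N and height (world z) of handle below 0.118 m), for 0.2 s.
2. the orange spacer ring lies flat in the carrier's pocket, on top of the blue body, let go, with the carrier on its dock (distance between body_mid and seat_body below 0.007 m and angle between the z axis of each of body_mid, spacer_mid and the z axis of handle, either way round below 0.1 rad and distance between spacer_mid and seat_spacer below 0.007 m and contact force between the fingers and spacer below 0.1 N and height (world z) of handle below 0.118 m), for 0.2 s.
3. the dark steel top disc lies flat in the carrier's pocket, on top of the orange spacer ring, let go, with the carrier on its dock (distance between body_mid and seat_body below 0.007 m and angle between the z axis of each of body_mid, spacer_mid, disc_mid and the z axis of handle, either way round below 0.1 rad and distance between spacer_mid and seat_spacer below 0.007 m and distance between disc_mid and seat_disc below 0.007 m and contact force between the fingers and top_disc below 0.1 N and height (world z) of handle below 0.118 m), for 0.2 s.
At the end, for the whole second after the job is handed in: Fingers hold the carrier off the dock, underside at least 80 mm above the bench, tilt under 0.1 rad, slower than 20 mm/s and 0.1 rad/s; body, spacer, disc stacked in the pocket, each within 7 mm and 0.1 rad of its place, untouched by the fingers (distance between body_mid and seat_body below 0.007 m and angle between the z axis of each of body_mid, spacer_mid, disc_mid and the z axis of handle, either way round below 0.1 rad and contact force between the fingers and cass_body below 0.1 N and distance between spacer_mid and seat_spacer below 0.007 m and contact force between the fingers and spacer below 0.1 N and distance between disc_mid and seat_disc below 0.007 m and contact force between the fingers and top_disc below 0.1 N and height (world z) of handle above 0.1825 m and angle between handle's own z axis and vertical below 0.1 rad and linear speed of carrier below 0.02 m/s and angular speed of carrier below 0.1 rad/s and contact force between the fingers and carrier above 1 N and contact force between carrier and dock below 0.1 N); the arm keeps its last pose, push and grip.
It fails at once if the tube rack is shoved (15 mm) or tipped over (distance of tube_rack from where it was at the start of the episode above 0.015 m or angle between tube_rack's own z axis and vertical above 0.3 rad).
It fails at once if the amber bottle is shoved (15 mm) or tipped over (distance of amber_bottle from where it was at the start of the episode above 0.015 m or angle between amber_bottle's own z axis and vertical above 0.3 rad).
It fails at once if the dropper bottle is shoved (15 mm) or tipped over (distance of dropper from where it was at the start of the episode above 0.015 m or angle between dropper's own z axis and vertical above 0.3 rad).
It fails at once if a cassette part is dropped into the pocket from a height (arrives faster than 0.8 m/s) ((distance between body_mid and seat_body below 0.04 m and linear speed of cass_body above 0.8 m/s) or (distance between spacer_mid and seat_spacer below 0.04 m and linear speed of spacer above 0.8 m/s) or (distance between disc_mid and seat_disc below 0.04 m and linear speed of top_disc above 0.8 m/s)).
It also fails if it takes over 72 s, if anything falls off the work surface, if the arm or the gripper's body presses on something with over 40 N, if the wrist force passes 120 N, or if a joint passes its speed limit or range.

## Robot

A 6-joint arm with a two-finger parallel gripper is mounted at the origin on the work surface. World frame = base frame: x ahead of the robot, y to its left, z up, the work surface at z = 0. Lengths are in m, angles in rad, forces in N, time in s.
With the tool pointing down it reaches from about 0.375 to 0.9 m from the base axis. Payload 3.1 kg.
Tool frame: the origin (TCP) lies midway between the tips of the shut fingers; the grasp point (between the pads) lies 19 mm behind it; z points along the fingers, y is the line along which they close (so a half turn about z gives the same grasp; the last joint's range is limited). The gripper opens to 85 mm and grips with 20 to 120 N. Pads are 22 mm wide; open, the fingers measure 114 mm over their backs; the gripper's body (76 mm by 85 mm) begins 54 mm behind the grasp point. The pads swing forward as they close: fully open they stand 13 mm farther back than shut.
Start: joints at [1.161, 0.527, 1.433, -0, 1.181, -0.178], TCP at [0.143, 0.608, 0.231] pointing down, gripper open.
Joint ranges: [-3.08, 3.08], [-0.75, 2.2], [0.22, 2.44], [-1.43, 4.57], [0, 2.65], [-2.85, 2.85]. Speed limits (rad/s): [2.79, 2.79, 3.14, 3.14, 3.14, 3.14].

## Interface

Orientations are given as a unit quaternion [x, y, z, w].
In Python, from station import manip gives the robot as it stands. The module is installed in compiled form; this text tells all that it offers.
- The arm moves only by the tool apply_moves, never from a script. Its arguments are lists of equal length, an entry for each row: "claw": the gripper's target within -1 to 1 (fully open at 1, half-way at 0, shut at -1); "travel": the shift along the tool's x, y, z scaled (see below), a list of three; "turn": the turn, a rotation vector about the tool's x, y, z scaled (see below), a list of three. In form: {"claw": [claw, ...], "travel": [[dx, dy, dz], ...], "turn": [[rx, ry, rz], ...]}. A call has 1 to 5 rows; each row is the pose to reach, as a shift and turn from the pose commanded when the call began, along the tool's axes at that moment, turning the shorter way round; what a row does not reach only later rows make up. The controller multiplies each number of a shift by 800 mm and each number of a turn by 180 degrees. A row lasts 1/12 s, in which the tool goes at most 41.7 mm and 7.16 degrees, less where a joint would pass 70% of its speed; a pose out of reach is approached as far as the arm can. A call with a number of a shift or a turn outside -1 to 1 is refused whole. A call with a gripper value outside its range is refused whole. The fingers move at their own pace and stop on an object; "newtons" is the grip in N (left out, the last holds). Time passes only in rows, so rows that repeat a pose let the fingers close. It gives the time, the measured TCP pose, the force, the opening and the grip force at its end, in the units of the state.
- manip.sense(): the state, without advancing time (a new reading comes with each control period).
- manip.snapshot(name): name is "scene" or "top" or "wrist"; returns a dict with "pixels" (400x640x3 uint8, red, green, blue), "depth" (400x640 float32, m along the optical axis (not along the pixel's ray), 0 where there is no reading), "intrinsics" (3x3 intrinsics, pixels), "R" (3x3) and "t" (3): a world point X has camera coordinates R X + t. Camera axes: x right, y down, z forward; pixel columns grow to the right and rows downward; lengths in m; the calibration is good to about 2 mm. A picture is of the moment at which its call begins.
- manip.sign_off(): hands the job in; it is judged then, once.
The state is a dict: "t": time; "q": joint angles; "qd": joint speeds; "tau": joint torques, N m; "tcp_pos": TCP position; "tool_rot": TCP orientation; "force": force on the tool from outside, world axes, zero at the start; "ft_torque": the same for the moment, N m; "finger_gap": opening from 0.0 (shut) to 1.0 (fully open); "gripper_force": force on a finger pad.
Only numpy, scipy, OpenCV 4.12 (cv2) and the standard library are available. Lean on these libraries where they do the work, as an engineer would, in place of code of your own. Each camera call takes 0.05 s, during which the arm holds its last target. There are 200 camera calls.

## Working session

There is one attempt and no reset: what is moved stays moved. The work goes in short steps, Python scripts to look and compute and a tool call to move; the robot and the scene stay as the last step left them, time stands still between calls to the robot, and variables do not carry over. Pictures are saved under pics/ and viewed, at most 12 in all, crops included, and the job is handed in when it is done.

Besides the shell and the picture viewer there is one more tool, called after ">>>" as name(argument=value, ...), one argument or row to a line, values as JSON. apply_moves: Moves the arm, as the interface text tells. Shifts and turns lie within -1 to 1; 1 stands for 800 mm of shift or 180 degrees of turn. Its arguments: {"type":"object","properties":{"claw":{"type":"array","items":{"type":"number"}},"travel":{"type":"array","items":{"type":"array","items":{"type":"number"}}},"turn":{"type":"array","items":{"type":"array","items":{"type":"number"}}},"newtons":{"type":"number"}},"required":["claw","travel","turn"]}

```bash
mkdir -p pics
cat > h.py <<'E'
from station import manip
import numpy as np, cv2
def snap(n,f=None):
    s=manip.snapshot(n)
    if f: cv2.imwrite('pics/'+f,cv2.cvtColor(s['pixels'],cv2.COLOR_RGB2BGR))
    return s
def pt(s,u,v,z=None):
    "pixel -> world, on plane z, or by depth"
    K,R,t=s['intrinsics'],np.array(s['R']),np.array(s['t'])
    d=np.linalg.solve(K,[u,v,1.]); C=-R.T@t; w=R.T@d
    k=s['depth'][int(round(v)),int(round(u))] if z is None else (z-C[2])/w[2]
    return C+k*w
E
python3 - <<'E'
from h import *
for n in('top','scene'):
    s=snap(n,n+'0.png'); C=-np.array(s['R']).T@s['t']; print(n,C.round(3),np.array(s['R']).round(2).tolist(),s['intrinsics'][0][0])
st=manip.sense(); print({k:np.round(v,3).tolist() for k,v in st.items()})
E
```

```text
top [0.399 0.022 1.176] [[-0.02, -1.0, -0.03], [-0.98, 0.02, -0.18], [0.18, 0.02, -0.98]] 444.86253107905657
scene [1.522 0.376 0.842] [[-0.33, 0.94, -0.01], [0.58, 0.19, -0.79], [-0.75, -0.27, -0.61]] 483.6381442387438
{'t': 0.1, 'q': [1.162, 0.528, 1.434, -0.0, 1.181, -0.179], 'qd': [0.002, -0.0, -0.003, 0.001, -0.001, 0.002], 'tau': [0.0, -44.33, -17.859, -0.0, 0.004, -0.0], 'tcp_pos': [0.143, 0.608, 0.23], 'tool_rot': [0.115, 0.993, -0.001, -0.0], 'force': [0.464, 0.355, 0.769], 'ft_torque': [-0.005, 0.035, -0.005], 'gripper_force': 0.0, 'finger_gap': 1.0}
```

View pics/top0.png

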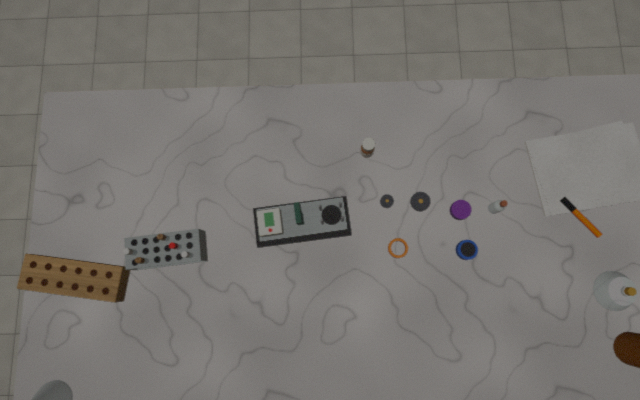

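View pics/scene0.png

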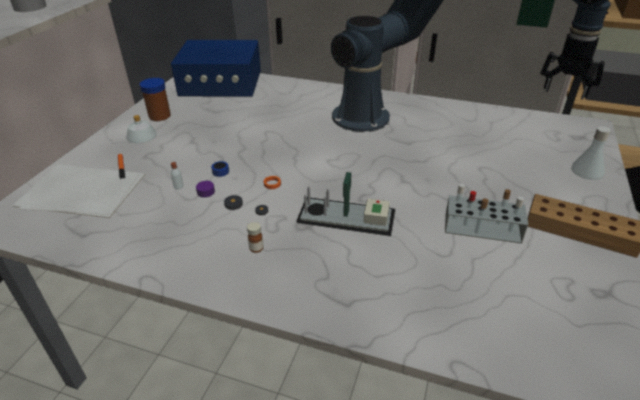

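The top view shows blue at (467,250), orange ring (398,248), the larger disc (420,201) and a smaller look-alike at (387,201). The purple look-alike is at (460,210), and the dock is around (302,222) with its pocket at (332,214) on the right (-y). The scene view agrees.

```bash
cat >> h.py <<'E'
def blobs(s,lo,hi,amin=40):
    h=cv2.cvtColor(s['pixels'],cv2.COLOR_RGB2HSV)
    m=cv2.inRange(h,np.array(lo),np.array(hi))
    cs,_=cv2.findContours(m,cv2.RETR_EXTERNAL,cv2.CHAIN_APPROX_NONE)
    return sorted([c for c in cs if cv2.contourArea(c)>amin],key=cv2.contourArea,reverse=True)
E
python3 - <<'E'
from h import *
s=snap('top')
for n,lo,hi,z in(('blue',(100,120,40),(122,255,255),.012),('orange',(5,120,80),(22,255,255),.007),('dark',(0,0,0),(179,110,75),.007),('green',(60,60,20),(90,255,200),.11),('purple',(130,100,30),(160,255,255),.02)):
    for c in blobs(s,lo,hi):
        (u,v),(w,h),a=cv2.minAreaRect(c)
        if 130<v<300 and 230<u<520: print(n,round(u),round(v),round(w),round(h),round(a),pt(s,u,v,z).round(4), [pt(s,*q,0.01).round(3)[:2].tolist() for q in cv2.boxPoints(((u,v),(w,h),a))] if w*h>2000 else '')
for n,u,v in(('posttops',332,214),('amb',367,148),('drop',498,206)): print(n,pt(s,u,v,.02).round(3))
E
```

```text
blue 466 249 18 19 90 [ 0.4718 -0.314   0.012 ] 
orange 398 248 19 18 45 [ 0.4791 -0.138   0.007 ] 
dark 301 221 40 95 82 [0.5538 0.1133 0.007 ] [[0.592, 0.245], [0.62, -0.006], [0.515, -0.017], [0.487, 0.23]]
dark 331 214 20 22 82 [0.5711 0.0337 0.007 ] 
dark 420 201 18 18 90 [ 0.6014 -0.2028  0.007 ] 
dark 467 249 14 13 27 [ 0.4723 -0.3175  0.007 ] 
dark 386 201 12 11 90 [ 0.6035 -0.1142  0.007 ] 
green 269 219 13 8 84 [0.5487 0.1848 0.11  ] 
green 297 213 20 5 82 [0.5623 0.1149 0.11  ] 
purple 460 209 18 19 90 [ 0.5754 -0.3041  0.02  ] 
posttops [0.57  0.031 0.02 ]
amb [ 0.747 -0.067  0.02 ]
drop [ 0.581 -0.402  0.02 ]
```

```bash
cat >> h.py <<'E'
from scipy.spatial.transform import Rotation as Ro
def down(deg):
    "tool z down, tool y at world angle deg"
    a=np.radians(deg); y=np.array([np.cos(a),np.sin(a),0]); z=np.array([0,0,-1.])
    return Ro.from_matrix(np.c_[np.cross(y,z),y,z])
def plan(wps,start=None):
    "wps: (x,y,z,deg); prints travel/turn numbers per leg from the last pose"
    st=manip.sense(); p,R=(np.array(st['tcp_pos']),Ro.from_quat(st['tool_rot'])) if start is None else (np.array(start[:3]),down(start[3]))
    for w in wps:
        T=down(w[3]); d=(R.inv().apply(np.array(w[:3])-p)/.8).round(3); r=((R.inv()*T).as_rotvec()/np.pi).round(3)
        print('travel',d.tolist(),'turn',r.tolist(),'rows',round(max(np.linalg.norm(d)*.8/.0417,np.linalg.norm(r)*180/7.16),1))
        p=p+R.apply(d*.8); R=R*Ro.from_rotvec(r*np.pi)
E
python3 -c "
from h import *
plan([(.25,.5,.24,60),(.36,.36,.25,34),(.45,.2,.25,8),(.5,.05,.25,6.4)])"
```

```text
travel [-0.161, -0.101, -0.012] turn [-0.001, -0.0, 0.093] rows 3.7
travel [-0.207, -0.082, -0.012] turn [0.0, -0.0, 0.145] rows 4.3
travel [-0.229, -0.019, -0.001] turn [0.0, -0.0, 0.144] rows 4.4
travel [-0.194, 0.036, 0.0] turn [0.0, -0.0, 0.009] rows 3.8
```

>>> apply_moves(
  claw=[1,1,1,1,1],
  travel=[
    [-0.161,-0.101,-0.012],
    [-0.161,-0.101,-0.012],
    [-0.161,-0.101,-0.012],
    [-0.161,-0.101,-0.012],
    [-0.161,-0.101,-0.012],
  ],
  turn=[
    [0,0,0.093],
    [0,0,0.093],
    [0,0,0.093],
    [0,0,0.093],
    [0,0,0.093],
  ],
)

```text
t: 0.57
tcp_pos: [0.2531, 0.4969, 0.241]
tool_rot: [0.261, 0.965, -0.001, 0.001]
force: [-0.6, -0.0, 0.1]
finger_gap: 1.002
gripper_force: 0.0
```

>>> apply_moves(
  claw=[1,1,1,1,1],
  travel=[
    [-0.207,-0.082,-0.012],
    [-0.207,-0.082,-0.012],
    [-0.207,-0.082,-0.012],
    [-0.207,-0.082,-0.012],
    [-0.207,-0.082,-0.012],
  ],
  turn=[
    [0,0,0.145],
    [0,0,0.145],
    [0,0,0.145],
    [0,0,0.145],
    [0,0,0.145],
  ],
)

```text
t: 0.98
tcp_pos: [0.3634, 0.3578, 0.2507]
tool_rot: [0.472, 0.881, -0.0, 0.001]
force: [0.2, -0.6, 0.4]
finger_gap: 0.999
gripper_force: 0.0
```

>>> apply_moves(
  claw=[1,1,1,1,1],
  travel=[
    [-0.229,-0.019,0],
    [-0.229,-0.019,0],
    [-0.229,-0.019,0],
    [-0.229,-0.019,0],
    [-0.229,-0.019,0],
  ],
  turn=[
    [0,0,0.144],
    [0,0,0.144],
    [0,0,0.144],
    [0,0,0.144],
    [0,0,0.144],
  ],
)

```text
t: 1.4
tcp_pos: [0.4525, 0.1975, 0.2505]
tool_rot: [0.658, 0.753, 0.0, 0.001]
force: [-0.2, -0.4, 0.3]
finger_gap: 1.0
gripper_force: 0.0
```

>>> apply_moves(
  claw=[1,1,1,1,1],
  travel=[
    [-0.194,0.036,0],
    [-0.194,0.036,0],
    [-0.194,0.036,0],
    [-0.194,0.036,0],
    [-0.194,0.036,0],
  ],
  turn=[
    [0,0,0.009],
    [0,0,0.009],
    [0,0,0.009],
    [0,0,0.009],
    [0,0,0.009],
  ],
)

```text
t: 1.82
tcp_pos: [0.5035, 0.046, 0.2506]
tool_rot: [0.668, 0.744, 0.0, 0.002]
force: [1.0, -0.7, 0.1]
finger_gap: 0.998
gripper_force: 0.0
```

Run:
```python
from h import *
s=snap('wrist','w1.png'); st=manip.sense(); print(st['t'],st['tcp_pos'],(-np.array(s['R']).T@s['t']).round(3),np.array(s['R']).round(2).tolist(),s['intrinsics'][0][0])
print(Ro.from_quat(st['tool_rot']).as_matrix().round(2).tolist())
```

```text
1.8667 [0.50184753 0.0486391  0.25038408] [0.494 0.127 0.393] [[0.99, 0.11, 0.0], [0.1, -0.94, 0.32], [0.04, -0.32, -0.95]] 311.03661910445186
[[-0.11, 0.99, 0.0], [0.99, 0.11, 0.0], [0.0, 0.0, -1.0]]
```

View pics/w1.png

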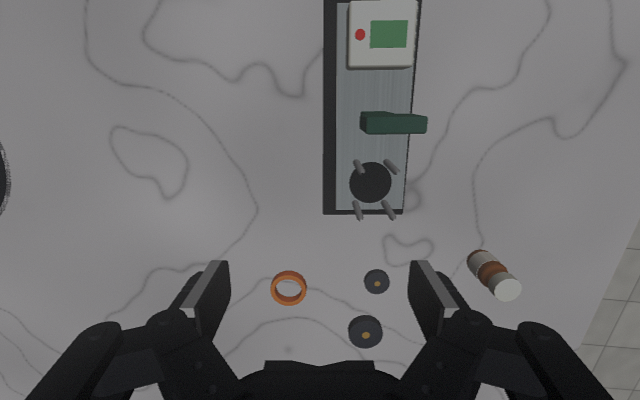

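The wrist view shows the pocket patch at (371,182), the handle top near (394,122), the ring (289,288), the big disc (366,332) and the small look-alike (377,281).

Run:
```python
from h import *
s=snap('wrist')
g=cv2.cvtColor(s['pixels'],cv2.COLOR_RGB2GRAY)
m=(g<45).astype(np.uint8); m[:145]=0;m[207:]=0;m[:,:340]=0;m[:,400:]=0
m=cv2.morphologyEx(m,cv2.MORPH_OPEN,np.ones((5,5)))
c=max(cv2.findContours(m,0,1)[0],key=cv2.contourArea)
w=np.array([pt(s,*q[0],.018)[:2] for q in cv2.convexHull(c)],np.float32)
print('patch',cv2.minEnclosingCircle(w),cv2.minAreaRect(w))
c=[c for c in blobs(s,(60,60,20),(95,255,140),200)]
for q in c:
    b=cv2.boundingRect(q); print('green',b, cv2.minAreaRect(np.array([pt(s,*k[0],.135)[:2] for k in q],np.float32)))
for q in blobs(s,(5,120,80),(22,255,255),200):
    w=np.array([pt(s,*k[0],.012)[:2] for k in q],np.float32); print('or',cv2.minEnclosingCircle(w))
# plate edges: aluminium, at z=.018
d=(g<50).astype(np.uint8); 
for v in (90,140,200):
    r=g[v]; e=np.where(np.abs(np.diff(r.astype(int)))>25)[0]; e=e[(e>310)&(e<430)]
    print(v,[(int(u),pt(s,u+.5,v,.014)[:2].round(4).tolist()) for u in e])
```

```text
patch ((0.5695317387580872, 0.03282124176621437), 0.025960974395275116) ((0.5695649981498718, 0.03285043314099312), (0.04895275458693504, 0.05084899067878723), 8.098063468933105)
green (365, 115, 64, 23) ((0.557437539100647, 0.11398842930793762), (0.051339276134967804, 0.017395777627825737), 6.165526390075684)
green (372, 24, 37, 27) ((0.5407932996749878, 0.1772206425666809), (0.026671312749385834, 0.017362110316753387), 6.184590816497803)
or ((0.48002907633781433, -0.13568589091300964), 0.028992390260100365)
90 [(323, [0.4973, 0.1376]), (324, [0.4984, 0.1377]), (337, [0.5133, 0.1393]), (412, [0.599, 0.1486]), (413, [0.6001, 0.1487]), (414, [0.6012, 0.1489]), (415, [0.6024, 0.149])]
140 [(323, [0.5037, 0.0811]), (324, [0.5049, 0.0813]), (336, [0.5193, 0.0828]), (337, [0.5205, 0.0829]), (408, [0.6057, 0.0921]), (409, [0.6069, 0.0923]), (410, [0.6081, 0.0924])]
200 [(323, [0.5122, 0.0054]), (324, [0.5135, 0.0055]), (336, [0.5288, 0.0071]), (356, [0.5544, 0.0099]), (383, [0.5888, 0.0136]), (384, [0.5901, 0.0137]), (403, [0.6144, 0.0164]), (405, [0.6169, 0.0166])]
```

```bash
python3 -c "
from h import *
plan([(.49,-.14,.22,6.3),(.472,-.314,.14,6.3)])"
```

```text
travel [-0.235, -0.039, 0.038] turn [-0.0, -0.0, -0.0] rows 4.6
travel [-0.214, -0.046, 0.099] turn [-0.0, -0.0, -0.0] rows 4.6
```

>>> apply_moves(
  claw=[1,1,1,1,1],
  travel=[
    [-0.235,-0.039,0.038],
    [-0.235,-0.039,0.038],
    [-0.235,-0.039,0.038],
    [-0.235,-0.039,0.038],
    [-0.235,-0.039,0.038],
  ],
  turn=[
    [0,0,0],
    [0,0,0],
    [0,0,0],
    [0,0,0],
    [0,0,0],
  ],
)

```text
t: 2.33
tcp_pos: [0.4902, -0.1405, 0.2196]
tool_rot: [0.666, 0.746, -0.0, -0.0]
force: [0.7, 0.8, 0.2]
finger_gap: 0.998
gripper_force: 0.0
```

>>> apply_moves(
  claw=[1,1,1,1,1],
  travel=[
    [-0.214,-0.046,0.099],
    [-0.214,-0.046,0.099],
    [-0.214,-0.046,0.099],
    [-0.214,-0.046,0.099],
    [-0.214,-0.046,0.099],
  ],
  turn=[
    [0,0,0],
    [0,0,0],
    [0,0,0],
    [0,0,0],
    [0,0,0],
  ],
)

```text
t: 2.75
tcp_pos: [0.4731, -0.3149, 0.1392]
tool_rot: [0.666, 0.746, 0.0, -0.0]
force: [1.0, -0.8, 0.4]
finger_gap: 1.003
gripper_force: 0.0
```

>>> apply_moves(
  claw=[1,1],
  travel=[
    [0,0,0],
    [0,0,0],
  ],
  turn=[
    [0,0,0],
    [0,0,0],
  ],
)

```text
t: 2.92
tcp_pos: [0.4729, -0.3127, 0.1399]
tool_rot: [0.667, 0.745, 0.0, -0.001]
force: [0.4, 0.5, 0.4]
finger_gap: 0.997
gripper_force: 0.0
```

```bash
cat >> h.py <<'E'
def circ(s,lo,hi,z,zlo=0,amin=200):
    "circle fit on plane z of each blob of the colour"
    out=[]
    for q in blobs(s,lo,hi,amin):
        w=np.array([pt(s,*k[0],z)[:2] for k in cv2.convexHull(q)],np.float32); (x,y),r=cv2.minEnclosingCircle(w)
        rr=cv2.minAreaRect(w); out.append((round(x,4),round(y,4),round(r,4),np.round(rr[0],4).tolist(),np.round(rr[1],4).tolist()))
    return out
E
python3 - <<'E'
from h import *
s=snap('wrist','w2.png'); st=manip.sense(); print(st['t'],st['tcp_pos'])
print(circ(s,(100,100,40),(122,255,255),.024))
print(circ(s,(130,100,30),(160,255,255),.024))
plan([(.472,-.314,.07,6.3),(.472,-.314,.004,6.3)])
E
```

```text
2.9667 [ 0.47306822 -0.31178398  0.14051082]
[(0.47, -0.3123, 0.0277, [0.4701, -0.3123], [0.05, 0.0547])]
[(0.5736, -0.3039, 0.0281, [0.5749, -0.3062], [0.0504, 0.0505])]
travel [-0.003, -0.002, 0.088] turn [-0.0, -0.001, 0.001] rows 1.7
travel [0.0, 0.001, 0.083] turn [-0.0, 0.0, -0.0] rows 1.6
```

View pics/w2.png

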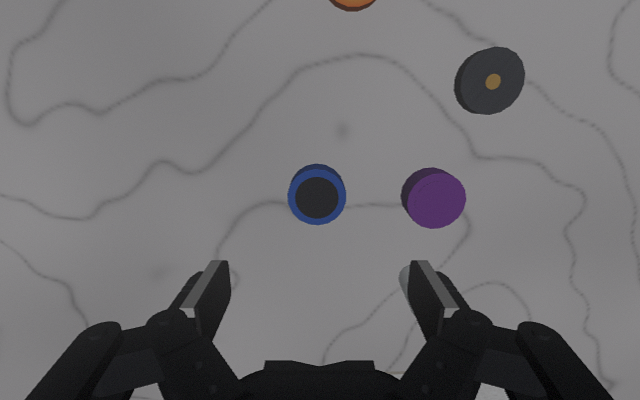

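Blue sits at (317,195) between the open fingers and purple is clear of them, so I descend and grip.

>>> apply_moves(
  claw=[1,1,1,1,1],
  travel=[
    [-0.002,-0.004,0.05],
    [-0.002,-0.004,0.09],
    [-0.002,-0.004,0.13],
    [-0.002,-0.004,0.155],
    [-0.002,-0.004,0.169],
  ],
  turn=[
    [0,0,0],
    [0,0,0],
    [0,0,0],
    [0,0,0],
    [0,0,0],
  ],
)

```text
t: 3.38
tcp_pos: [0.4696, -0.3122, 0.0041]
tool_rot: [0.665, 0.746, 0.0, -0.002]
force: [-0.2, 0.8, -0.9]
finger_gap: 1.001
gripper_force: 0.0
```

>>> apply_moves(
  claw=[0.2,-0.4,-0.4,-0.4,-0.4],
  travel=[
    [0,0,0],
    [0,0,0],
    [0,0,0],
    [0,0,0],
    [0,0,0],
  ],
  turn=[
    [0,0,0],
    [0,0,0],
    [0,0,0],
    [0,0,0],
    [0,0,0],
  ],
  newtons=40,
)

```text
t: 3.8
tcp_pos: [0.471, -0.3164, 0.0077]
tool_rot: [0.667, 0.745, 0.0, 0.002]
force: [0.6, 1.7, 5.9]
finger_gap: 0.59
gripper_force: 42.2
```

>>> apply_moves(
  claw=[-0.4,-0.4,-0.4,-0.4,-0.4],
  travel=[
    [0,0,0],
    [0,0,0],
    [0,0,0],
    [0,0,0],
    [0,0,0],
  ],
  turn=[
    [0,0,0],
    [0,0,0],
    [0,0,0],
    [0,0,0],
    [0,0,0],
  ],
)

```text
t: 4.22
tcp_pos: [0.471, -0.3164, 0.0077]
tool_rot: [0.667, 0.745, 0.0, 0.002]
force: [2.7, 2.6, 7.4]
finger_gap: 0.589
gripper_force: 42.3
```

>>> apply_moves(
  claw=[-0.4,-0.4,-0.4,-0.4,-0.4],
  travel=[
    [0,0,-0.03],
    [0,0,-0.07],
    [0,0,-0.11],
    [0,0,-0.15],
    [0,0,-0.18],
  ],
  turn=[
    [0,0,0],
    [0,0,0],
    [0,0,0],
    [0,0,0],
    [0,0,0],
  ],
)

```text
t: 4.63
tcp_pos: [0.4703, -0.3166, 0.1529]
tool_rot: [0.667, 0.745, -0.0, 0.002]
force: [0.1, -0.5, -1.2]
finger_gap: 0.589
gripper_force: 42.1
```

```bash
python3 -c "
from h import *
st=manip.sense(); print(st['tcp_pos'],st['finger_gap'],st['gripper_force'],st['force'])
plan([(.525,-.14,.15,6.3),(.5695,.033,.15,6.3)])"
```

```text
[ 0.47025309 -0.31655384  0.15293911] 0.5893151009493551 42.124385833740234 [ 0.07648501 -0.5235582  -1.18526714]
travel [0.212, 0.093, 0.003] turn [0.001, 0.001, 0.0] rows 4.4
travel [0.208, 0.079, 0.0] turn [-0.0, -0.0, 0.0] rows 4.3
```

>>> apply_moves(
  claw=[-0.4,-0.4,-0.4,-0.4,-0.4],
  travel=[
    [0.04,0.018,0],
    [0.09,0.04,0],
    [0.14,0.062,0],
    [0.19,0.083,0],
    [0.212,0.093,0],
  ],
  turn=[
    [0,0,0],
    [0,0,0],
    [0,0,0],
    [0,0,0],
    [0,0,0],
  ],
)

```text
t: 5.05
tcp_pos: [0.5247, -0.1355, 0.1504]
tool_rot: [0.666, 0.746, 0.0, -0.0]
force: [-0.1, -0.1, -1.0]
finger_gap: 0.586
gripper_force: 42.2
```

>>> apply_moves(
  claw=[-0.4,-0.4,-0.4,-0.4,-0.4],
  travel=[
    [0.048,0.018,0],
    [0.096,0.037,0],
    [0.144,0.055,0],
    [0.185,0.071,0],
    [0.208,0.079,0],
  ],
  turn=[
    [0,0,0],
    [0,0,0],
    [0,0,0],
    [0,0,0],
    [0,0,0],
  ],
)

```text
t: 5.47
tcp_pos: [0.5696, 0.0371, 0.1505]
tool_rot: [0.666, 0.746, 0.001, 0.0]
force: [0.0, -1.0, -1.2]
finger_gap: 0.589
gripper_force: 42.1
```

>>> apply_moves(
  claw=[-0.4,-0.4,-0.4],
  travel=[
    [0,0,0],
    [0,0,0],
    [0,0,0],
  ],
  turn=[
    [0,0,0],
    [0,0,0],
    [0,0,0],
  ],
)

```text
t: 5.72
tcp_pos: [0.5689, 0.0328, 0.15]
tool_rot: [0.667, 0.745, -0.0, 0.0]
force: [0.4, -1.3, -0.6]
finger_gap: 0.589
gripper_force: 42.1
```

Run:
```python
from h import *
s=snap('wrist','w3.png'); st=manip.sense(); print(st['t'],st['tcp_pos'],st['finger_gap'])
print(circ(s,(100,100,40),(122,255,255),st['tcp_pos'][2]+.016))
```

```text
5.7667 [0.5688779  0.03226252 0.14994737] 0.5911349071520187
[(0.5675, 0.0378, 0.03, [0.5681, 0.0379], [0.0507, 0.0595])]
```

View pics/w3.png

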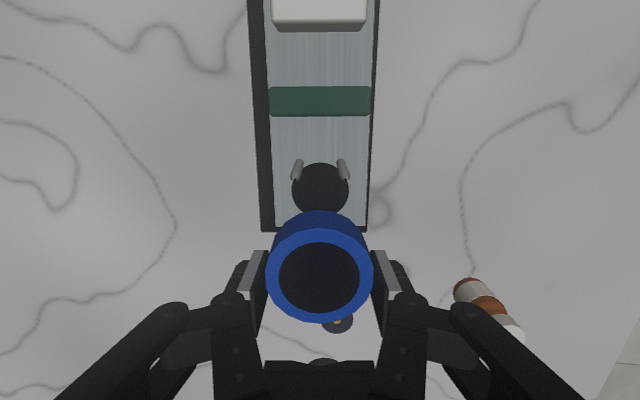

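The held blue body's black patch is at (319,277), the pocket patch is at (320,190) and the rear posts are at (298,170) and (343,170). I'll measure both in the same frame.

```bash
cat >> h.py <<'E'
def dark(s,box,z,th=45,k=5):
    "circle of dark blob in box (u0,v0,u1,v1) on plane z, by fitted ellipse centre and by hull"
    g=cv2.cvtColor(s['pixels'],cv2.COLOR_RGB2GRAY); u0,v0,u1,v1=box
    m=np.zeros_like(g); m[v0:v1,u0:u1]=(g[v0:v1,u0:u1]<th)
    m=cv2.morphologyEx(m,cv2.MORPH_OPEN,np.ones((k,k)))
    c=max(cv2.findContours(m,0,1)[0],key=cv2.contourArea)
    w=np.array([pt(s,*q[0],z)[:2] for q in cv2.convexHull(c)],np.float32); e=cv2.fitEllipse(w)
    return np.round(cv2.minEnclosingCircle(w)[0],4),np.round(e[0],4),np.round(e[1],4),cv2.boundingRect(c)
E
python3 - <<'E'
from h import *
s=snap('wrist')
print('pocket',dark(s,(285,160,355,212),.018))
print('body',dark(s,(275,242,365,316),.166,30))
print(manip.sense()['tcp_pos'])
# blue lower edge only
h=cv2.cvtColor(s['pixels'],cv2.COLOR_RGB2HSV)
m=cv2.inRange(h,(100,100,90),(122,255,255)); ys,xs=np.nonzero(m); print(xs.min(),xs.max(),ys.min(),ys.max())
print(pt(s,xs.min(),270,.166),pt(s,xs.max()+1,270,.166),pt(s,320,ys.max()+1,.166),pt(s,320,ys.min(),.166))
E
```

```text
pocket (array([0.5693, 0.0324]), array([0.5692, 0.0323]), array([0.051 , 0.0515]), (293, 164, 55, 48))Traceback (most recent call last):
  File "<stdin>", line 4, in <module>
  File "h.py", line 42, in dark
    c=max(cv2.findContours(m,0,1)[0],key=cv2.contourArea)
ValueError: max() iterable argument is empty
```

Run:
```python
from h import *
s=snap('wrist')
print('body',dark(s,(275,238,365,318),.166,60))
h=cv2.cvtColor(s['pixels'],cv2.COLOR_RGB2HSV)
print(h[265:335:6,320].tolist())
m=cv2.inRange(h,(100,100,110),(122,255,255)); m[:,:250]=0;m[:,400:]=0; ys,xs=np.nonzero(m); print(xs.min(),xs.max(),ys.min(),ys.max())
print(pt(s,xs.min(),270,.166),pt(s,xs.max()+1,270,.166),pt(s,320,ys.max()+1,.166),pt(s,320,ys.min(),.166)); print(manip.sense()['tcp_pos'])
```

```text
body (array([0.5682, 0.0326]), array([0.5682, 0.0326]), array([0.0383, 0.0384]), (278, 242, 82, 72))
[[117, 78, 36], [114, 71, 36], [114, 71, 36], [111, 51, 35], [116, 50, 36], [129, 48, 37], [105, 58, 35], [115, 44, 35], [111, 172, 105], [111, 178, 135], [160, 5, 164], [150, 2, 161]]
265 372 228 323
[0.54293007 0.03458156 0.166     ] [0.5926521  0.04006026 0.166     ] [0.57162134 0.00716732 0.166     ] [0.56590468 0.05837221 0.166     ]
[0.56892682 0.03193862 0.14984631]
```

>>> apply_moves(
  claw=[-0.4,-0.4,-0.4,-0.4,-0.4],
  travel=[
    [0.001,0.001,0.03],
    [0.001,0.001,0.06],
    [0.001,0.001,0.075],
    [0.001,0.001,0.085],
    [0.001,0.001,0.095],
  ],
  turn=[
    [0,0,0],
    [0,0,0],
    [0,0,0],
    [0,0,0],
    [0,0,0],
  ],
)

```text
t: 6.28
tcp_pos: [0.5698, 0.0332, 0.0731]
tool_rot: [0.667, 0.745, -0.0, -0.0]
force: [-0.3, -0.7, -1.5]
finger_gap: 0.592
gripper_force: 42.2
```

Run:
```python
from h import *
s=snap('wrist','w4.png'); st=manip.sense(); print(st['tcp_pos'],st['force'],st['finger_gap'])
```

```text
[0.56916179 0.03341124 0.07197512] [-0.62139066 -0.37767602 -1.89571449] 0.5887747506302691
```

View pics/w4.png

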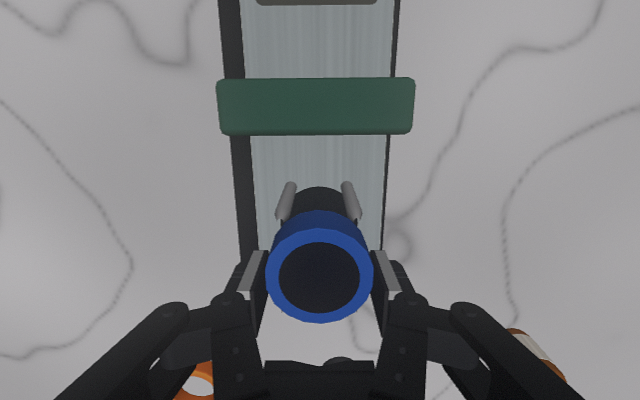

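The body is in among the post tips with no side force and is centred between the posts at (285,200) and (352,200). I continue down.

>>> apply_moves(
  claw=[-0.4,-0.4,-0.4,-0.4,-0.4],
  travel=[
    [0,0,0.012],
    [0,0,0.024],
    [0,0,0.036],
    [0,0,0.046],
    [0,0,0.052],
  ],
  turn=[
    [0,0,0],
    [0,0,0],
    [0,0,0],
    [0,0,0],
    [0,0,0],
  ],
)

```text
t: 6.75
tcp_pos: [0.5697, 0.0339, 0.0311]
tool_rot: [0.666, 0.746, -0.0, -0.0]
force: [-1.3, -3.1, 2.7]
finger_gap: 0.591
gripper_force: 42.4
```

>>> apply_moves(
  claw=[-0.4,-0.4,-0.4],
  travel=[
    [0,0,0.003],
    [0,0,0.005],
    [0,0,0.005],
  ],
  turn=[
    [0,0,0],
    [0,0,0],
    [0,0,0],
  ],
)

```text
t: 7.0
tcp_pos: [0.5699, 0.0342, 0.0279]
tool_rot: [0.667, 0.745, -0.0, -0.0]
force: [-1.1, -2.0, -1.0]
finger_gap: 0.588
gripper_force: 42.2
```

>>> apply_moves(
  claw=[-0.4,-0.4,-0.4],
  travel=[
    [-0.001,0,0.002],
    [-0.001,0,0.003],
    [-0.001,0,0.003],
  ],
  turn=[
    [0,0,0],
    [0,0,0],
    [0,0,0],
  ],
)

```text
t: 7.25
tcp_pos: [0.5702, 0.0339, 0.0258]
tool_rot: [0.667, 0.745, 0.0, 0.0]
force: [-0.2, -0.1, -0.6]
finger_gap: 0.587
gripper_force: 42.2
```

>>> apply_moves(
  claw=[0.6,0.6,0.6,0.6,0.6],
  travel=[
    [0,0,0],
    [0,0,0],
    [0,0,0],
    [0,0,0],
    [0,0,0],
  ],
  turn=[
    [0,0,0],
    [0,0,0],
    [0,0,0],
    [0,0,0],
    [0,0,0],
  ],
)

```text
t: 7.67
tcp_pos: [0.57, 0.0335, 0.0258]
tool_rot: [0.667, 0.745, 0.0, 0.0]
force: [-0.7, -0.1, -0.6]
finger_gap: 0.798
gripper_force: 0.0
```

>>> apply_moves(
  claw=[0.6,0.6,0.6,1,1],
  travel=[
    [0,0,-0.03],
    [0,0,-0.07],
    [0,0,-0.11],
    [0,0,-0.15],
    [0,0,-0.17],
  ],
  turn=[
    [0,0,0],
    [0,0,0],
    [0,0,0],
    [0,0,0],
    [0,0,0],
  ],
)

```text
t: 8.08
tcp_pos: [0.5717, 0.0333, 0.1656]
tool_rot: [0.667, 0.745, 0.002, 0.002]
force: [1.0, -0.8, -0.5]
finger_gap: 1.002
gripper_force: 0.0
```

Run:
```python
from h import *
s=snap('wrist','w5.png'); st=manip.sense(); print(st['t'],st['tcp_pos'],st['force'],st['finger_gap'])
print(circ(s,(100,100,40),(122,255,255),.042))
print('patch',dark(s,(260,120,380,240),.042,60))
plan([(.53,-.07,.17,6.3),(.48,-.137,.12,6.3)])
```

```text
8.1333 [0.57309756 0.03319198 0.16755379] [ 0.68747692 -0.59311274  0.58987065] 0.997562411946178
[(0.5691, 0.0371, 0.0276, [0.5689, 0.037], [0.0499, 0.0548])]
patch (array([0.5695, 0.0348]), array([0.5695, 0.035 ]), array([0.0383, 0.039 ]), (295, 170, 43, 41))
travel [-0.122, -0.068, -0.003] turn [0.003, 0.001, 0.001] rows 2.7
travel [-0.077, -0.071, 0.062] turn [0.0, -0.0, -0.0] rows 2.3
```

View pics/w5.png

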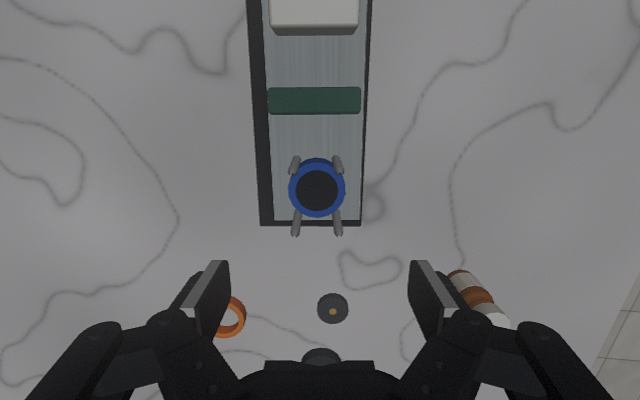

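The blue body is seated between all four posts at (317,188). The orange ring is next.

>>> apply_moves(
  claw=[1,1,1,1],
  travel=[
    [-0.122,-0.068,-0.003],
    [-0.122,-0.068,-0.003],
    [-0.122,-0.068,-0.003],
    [-0.122,-0.068,-0.003],
  ],
  turn=[
    [0,0,0],
    [0,0,0],
    [0,0,0],
    [0,0,0],
  ],
)

```text
t: 8.47
tcp_pos: [0.5248, -0.0734, 0.1639]
tool_rot: [0.668, 0.744, -0.001, -0.0]
force: [0.7, -0.0, -0.3]
finger_gap: 1.004
gripper_force: 0.0
```

>>> apply_moves(
  claw=[1,1,1,1,1],
  travel=[
    [-0.077,-0.071,0.062],
    [-0.077,-0.071,0.062],
    [-0.077,-0.071,0.062],
    [-0.077,-0.071,0.062],
    [-0.077,-0.071,0.062],
  ],
  turn=[
    [0,0,0],
    [0,0,0],
    [0,0,0],
    [0,0,0],
    [0,0,0],
  ],
)

```text
t: 8.88
tcp_pos: [0.4771, -0.1371, 0.1141]
tool_rot: [0.667, 0.745, 0.0, -0.001]
force: [0.3, -0.3, -0.6]
finger_gap: 0.999
gripper_force: 0.0
```

Run:
```python
from h import *
s=snap('wrist'); st=manip.sense(); print(st['t'],st['tcp_pos'])
for z in (.014,0): print(circ(s,(3,110,60),(24,255,255),z))
```

```text
8.9333 [ 0.47798804 -0.13680698  0.11464894]
[(0.4787, -0.1373, 0.0266, [0.4788, -0.1374], [0.0504, 0.0521])]
[(0.4793, -0.1419, 0.0282, [0.4794, -0.1421], [0.0533, 0.0551])]
```

>>> apply_moves(
  claw=[1,1,1,1,1],
  travel=[
    [-0.001,0.001,0.04],
    [-0.001,0.001,0.08],
    [-0.001,0.001,0.11],
    [-0.001,0.001,0.128],
    [-0.001,0.001,0.136],
  ],
  turn=[
    [0,0,0],
    [0,0,0],
    [0,0,0],
    [0,0,0],
    [0,0,0],
  ],
)

```text
t: 9.35
tcp_pos: [0.4787, -0.1364, 0.0043]
tool_rot: [0.666, 0.746, 0.0, -0.001]
force: [1.0, 0.4, 1.0]
finger_gap: 1.002
gripper_force: 0.0
```

>>> apply_moves(
  claw=[0.2,-0.4,-0.4,-0.4,-0.4],
  travel=[
    [0,0,0],
    [0,0,0],
    [0,0,0],
    [0,0,0],
    [0,0,0],
  ],
  turn=[
    [0,0,0],
    [0,0,0],
    [0,0,0],
    [0,0,0],
    [0,0,0],
  ],
  newtons=30,
)

```text
t: 9.77
tcp_pos: [0.4793, -0.1379, 0.0074]
tool_rot: [0.667, 0.745, 0.001, 0.002]
force: [0.9, 3.3, 6.1]
finger_gap: 0.581
gripper_force: 30.7
```

>>> apply_moves(
  claw=[-0.4,-0.4,-0.4],
  travel=[
    [0,0,0],
    [0,0,0],
    [0,0,0],
  ],
  turn=[
    [0,0,0],
    [0,0,0],
    [0,0,0],
  ],
)

```text
t: 10.02
tcp_pos: [0.4793, -0.138, 0.0074]
tool_rot: [0.667, 0.745, 0.001, 0.002]
force: [0.5, 3.0, 7.3]
finger_gap: 0.576
gripper_force: 30.8
```

>>> apply_moves(
  claw=[-0.4,-0.4,-0.4,-0.4,-0.4],
  travel=[
    [0,0,-0.03],
    [0,0,-0.07],
    [0,0,-0.11],
    [0,0,-0.15],
    [0,0,-0.18],
  ],
  turn=[
    [0,0,0],
    [0,0,0],
    [0,0,0],
    [0,0,0],
    [0,0,0],
  ],
)

```text
t: 10.43
tcp_pos: [0.4786, -0.1382, 0.1529]
tool_rot: [0.667, 0.745, 0.0, 0.002]
force: [0.3, -0.7, 0.2]
finger_gap: 0.577
gripper_force: 31.2
```

Run:
```python
from h import *
plan([(.54,-.05,.155,6.3),(.5695,.033,.155,6.3)])
```

```text
travel [0.101, 0.089, -0.003] turn [0.001, 0.001, 0.001] rows 2.6
travel [0.099, 0.047, 0.0] turn [-0.0, -0.0, -0.0] rows 2.1
```

>>> apply_moves(
  claw=[-0.4,-0.4,-0.4,-0.4],
  travel=[
    [0.035,0.03,-0.001],
    [0.07,0.06,-0.003],
    [0.101,0.089,-0.003],
    [0.101,0.089,-0.003],
  ],
  turn=[
    [0,0,0],
    [0,0,0],
    [0,0,0],
    [0,0,0],
  ],
)

```text
t: 10.77
tcp_pos: [0.5434, -0.046, 0.1538]
tool_rot: [0.665, 0.747, 0.002, 0.002]
force: [-0.3, -1.3, -0.5]
finger_gap: 0.58
gripper_force: 31.2
```

>>> apply_moves(
  claw=[-0.4,-0.4,-0.4,-0.4,-0.4],
  travel=[
    [0.04,0.019,0],
    [0.08,0.038,0],
    [0.099,0.047,0],
    [0.099,0.047,0],
    [0.099,0.047,0],
  ],
  turn=[
    [0,0,0],
    [0,0,0],
    [0,0,0],
    [0,0,0],
    [0,0,0],
  ],
)

```text
t: 11.18
tcp_pos: [0.5679, 0.0336, 0.1524]
tool_rot: [0.666, 0.746, -0.0, 0.0]
force: [-0.1, 0.1, -1.1]
finger_gap: 0.579
gripper_force: 31.2
```

Run:
```python
from h import *
s=snap('wrist','w6.png'); st=manip.sense(); p=st['tcp_pos']; print(st['t'],p,st['finger_gap'])
for z in (p[2]+.0066,p[2]-.0074): print(circ(s,(3,110,60),(24,255,255),z))
print(circ(s,(100,100,40),(122,255,255),.042))
```

```text
11.2333 [0.5677511  0.03282325 0.15229845] 0.5777353105577904
[(0.5673, 0.0353, 0.0278, [0.5672, 0.0353], [0.0496, 0.0544]), (0.6575, 0.0213, 0.0103, [0.6582, 0.0226], [0.009, 0.0197])]
[(0.5682, 0.0271, 0.0306, [0.5681, 0.0271], [0.0547, 0.06]), (0.6678, 0.0117, 0.0114, [0.6685, 0.0131], [0.0099, 0.0218])]
[(0.5694, 0.0379, 0.0274, [0.5692, 0.0406], [0.0505, 0.049])]
```

View pics/w6.png

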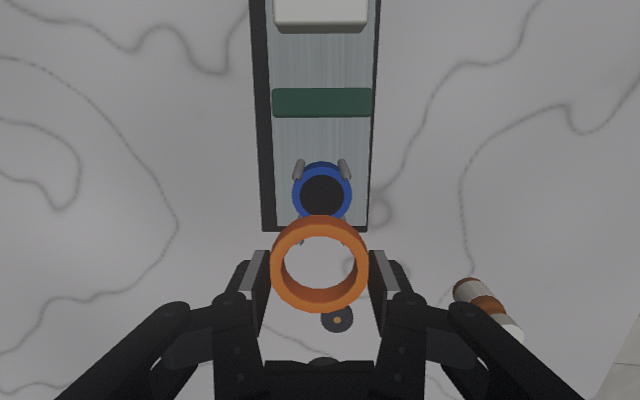

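The ring is held level at (320,264), with the blue body and posts visible beyond it. I correct x by about +1.6 mm and lower it.

>>> apply_moves(
  claw=[-0.4,-0.4,-0.4,-0.4,-0.4],
  travel=[
    [0,0.002,0.03],
    [0,0.002,0.06],
    [0,0.002,0.075],
    [0,0.002,0.085],
    [0,0.002,0.095],
  ],
  turn=[
    [0,0,0],
    [0,0,0],
    [0,0,0],
    [0,0,0],
    [0,0,0],
  ],
)

```text
t: 11.65
tcp_pos: [0.5695, 0.032, 0.0756]
tool_rot: [0.667, 0.745, -0.0, -0.0]
force: [-0.2, -1.4, 0.3]
finger_gap: 0.574
gripper_force: 31.3
```

>>> apply_moves(
  claw=[-0.4,-0.4,-0.4,-0.4],
  travel=[
    [0,0,0.008],
    [0,0,0.016],
    [0,0,0.022],
    [0,0,0.025],
  ],
  turn=[
    [0,0,0],
    [0,0,0],
    [0,0,0],
    [0,0,0],
  ],
)

```text
t: 11.98
tcp_pos: [0.5699, 0.0333, 0.0558]
tool_rot: [0.667, 0.745, -0.0, -0.0]
force: [0.1, -0.0, 0.0]
finger_gap: 0.578
gripper_force: 31.3
```

Run:
```python
from h import *
st=manip.sense(); print(st['t'],st['tcp_pos'],st['force'],st['finger_gap'])
```

```text
11.9833 [0.56987389 0.03331888 0.05578314] [ 0.06725584 -0.00055623  0.01154488] 0.5776903861439898
```

Free of contact, with about 6 mm to go.

>>> apply_moves(
  claw=[-0.4,-0.4,-0.4,-0.4],
  travel=[
    [0,0,0.003],
    [0,0,0.006],
    [0,0,0.007],
    [0,0,0.007],
  ],
  turn=[
    [0,0,0],
    [0,0,0],
    [0,0,0],
    [0,0,0],
  ],
)

```text
t: 12.32
tcp_pos: [0.57, 0.0335, 0.0505]
tool_rot: [0.666, 0.746, 0.0, 0.0]
force: [-0.3, 0.8, 0.3]
finger_gap: 0.576
gripper_force: 31.3
```

>>> apply_moves(
  claw=[0.6,0.6,0.6,0.6,0.6],
  travel=[
    [0,0,0],
    [0,0,0],
    [0,0,0],
    [0,0,0],
    [0,0,0],
  ],
  turn=[
    [0,0,0],
    [0,0,0],
    [0,0,0],
    [0,0,0],
    [0,0,0],
  ],
)

```text
t: 12.73
tcp_pos: [0.57, 0.0334, 0.0507]
tool_rot: [0.667, 0.745, 0.0, 0.0]
force: [0.9, 1.0, 0.8]
finger_gap: 0.793
gripper_force: 0.0
```

>>> apply_moves(
  claw=[0.6,0.6,0.6,1,1],
  travel=[
    [0,0,-0.03],
    [0,0,-0.07],
    [0,0,-0.11],
    [0,0,-0.14],
    [0,0,-0.14],
  ],
  turn=[
    [0,0,0],
    [0,0,0],
    [0,0,0],
    [0,0,0],
    [0,0,0],
  ],
)

```text
t: 13.15
tcp_pos: [0.5735, 0.0331, 0.1678]
tool_rot: [0.666, 0.746, 0.003, 0.005]
force: [0.7, -0.4, 1.2]
finger_gap: 0.999
gripper_force: 0.0
```

Run:
```python
from h import *
s=snap('wrist','w7.png'); st=manip.sense(); print(st['t'],st['tcp_pos'],st['force'],st['finger_gap'])
print(circ(s,(3,110,60),(24,255,255),.056))
print(circ(s,(100,100,40),(122,255,255),.042))
plan([(.585,-.085,.16,6.3),(.6014,-.2025,.12,6.3)])
```

```text
13.2 [0.57196825 0.03323995 0.16549802] [ 0.41425622 -0.10055469 -0.68055771] 0.9996901800415912
[(0.5694, 0.034, 0.0267, [0.5694, 0.0341], [0.0506, 0.0521]), (0.7338, -0.049, 0.0177, [0.7337, -0.0491], [0.0214, 0.0289])]
[(0.5669, 0.0529, 0.0159, [0.5661, 0.0585], [0.0317, 0.0112])]
travel [-0.149, -0.0, 0.007] turn [0.002, 0.001, 0.001] rows 2.9
travel [-0.148, 0.004, 0.05] turn [0.0, -0.0, -0.0] rows 3.0
```

View pics/w7.png

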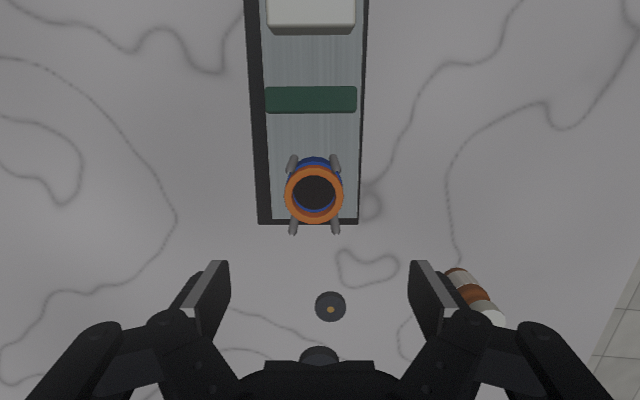

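The ring is seated on the blue body at (314,193). The large disc is next.

>>> apply_moves(
  claw=[1,1,1,1],
  travel=[
    [-0.149,0,0.007],
    [-0.149,0,0.007],
    [-0.149,0,0.007],
    [-0.149,0,0.007],
  ],
  turn=[
    [0,0,0],
    [0,0,0],
    [0,0,0],
    [0,0,0],
  ],
)

```text
t: 13.53
tcp_pos: [0.5841, -0.0914, 0.1555]
tool_rot: [0.668, 0.744, -0.001, 0.001]
force: [-0.0, 0.2, 0.1]
finger_gap: 1.001
gripper_force: 0.0
```

>>> apply_moves(
  claw=[1,1,1,1,1],
  travel=[
    [-0.148,0.004,0.05],
    [-0.148,0.004,0.05],
    [-0.148,0.004,0.05],
    [-0.148,0.004,0.05],
    [-0.148,0.004,0.05],
  ],
  turn=[
    [0,0,0],
    [0,0,0],
    [0,0,0],
    [0,0,0],
    [0,0,0],
  ],
)

```text
t: 13.95
tcp_pos: [0.5982, -0.2038, 0.1142]
tool_rot: [0.668, 0.744, -0.0, -0.002]
force: [-0.5, 0.6, -0.1]
finger_gap: 1.004
gripper_force: 0.0
```

Run:
```python
from h import *
s=snap('wrist','w8.png'); st=manip.sense(); print(st['t'],st['tcp_pos'])
print(dark(s,(240,120,400,250),.014,75)); print(dark(s,(240,120,400,250),0,75))
print(circ(s,(8,60,60),(28,255,255),.014,amin=20))
```

```text
14.0 [ 0.59817312 -0.20213494  0.11495555]
(array([ 0.601 , -0.2024]), array([ 0.6008, -0.2025]), array([0.0506, 0.0537]), (293, 169, 61, 61))
(array([ 0.6017, -0.2069]), array([ 0.6014, -0.2071]), array([0.0535, 0.0568]), (293, 169, 61, 61))
[(0.7583, -0.0552, 0.0155, [0.7512, -0.0522], [0.0309, 0.0156]), (0.6005, -0.2045, 0.0062, [0.6009, -0.2045], [0.0116, 0.0113]), (0.6043, -0.1161, 0.0043, [0.6043, -0.1165], [0.0074, 0.0077])]
```

>>> apply_moves(
  claw=[1,1,1,1,1],
  travel=[
    [-0.002,0.003,0.04],
    [-0.002,0.003,0.08],
    [-0.002,0.003,0.11],
    [-0.002,0.003,0.128],
    [-0.002,0.003,0.136],
  ],
  turn=[
    [0,0,0],
    [0,0,0],
    [0,0,0],
    [0,0,0],
    [0,0,0],
  ],
)

```text
t: 14.42
tcp_pos: [0.6004, -0.2011, 0.0057]
tool_rot: [0.666, 0.746, -0.0, -0.003]
force: [0.1, -1.0, 0.7]
finger_gap: 0.994
gripper_force: 0.0
```

>>> apply_moves(
  claw=[0.2,-0.4,-0.4,-0.4,-0.4],
  travel=[
    [0,0,0],
    [0,0,0],
    [0,0,0],
    [0,0,0],
    [0,0,0],
  ],
  turn=[
    [0,0,0],
    [0,0,0],
    [0,0,0],
    [0,0,0],
    [0,0,0],
  ],
  newtons=40,
)

```text
t: 14.83
tcp_pos: [0.6031, -0.2055, 0.0149]
tool_rot: [0.666, 0.746, -0.001, 0.002]
force: [-13.6, -1.2, 36.2]
finger_gap: 0.387
gripper_force: 43.5
```

>>> apply_moves(
  claw=[-0.4,-0.4,-0.4],
  travel=[
    [0,0,0],
    [0,0,0],
    [0,0,0],
  ],
  turn=[
    [0,0,0],
    [0,0,0],
    [0,0,0],
  ],
)

```text
t: 15.08
tcp_pos: [0.6031, -0.2056, 0.0152]
tool_rot: [0.666, 0.746, -0.0, 0.003]
force: [-9.0, -1.3, 27.9]
finger_gap: 0.38
gripper_force: 39.0
```

>>> apply_moves(
  claw=[-0.4,-0.4,-0.4,-0.4,-0.4],
  travel=[
    [0,0,-0.03],
    [0,0,-0.07],
    [0,0,-0.11],
    [0,0,-0.15],
    [0,0,-0.18],
  ],
  turn=[
    [0,0,0],
    [0,0,0],
    [0,0,0],
    [0,0,0],
    [0,0,0],
  ],
)

```text
t: 15.5
tcp_pos: [0.6035, -0.2044, 0.157]
tool_rot: [0.667, 0.745, 0.001, 0.003]
force: [0.2, -0.6, 0.0]
finger_gap: 0.302
gripper_force: 0.0
```

Run:
```python
from h import *
plan([(.585,-.08,.155,6.3),(.5695,.033,.155,6.3)])
```

```text
travel [0.157, -0.006, 0.002] turn [0.002, 0.001, 0.0] rows 3.0
travel [0.143, -0.003, -0.0] turn [-0.0, 0.0, 0.0] rows 2.7
```

The grip slid off the disc, since the gap closed to 0.38 with upward force. I'll open and look.

>>> apply_moves(
  claw=[1,1,1,1,1],
  travel=[
    [0,0,0],
    [0,0,0],
    [0,0,0],
    [0,0,0],
    [0,0,0],
  ],
  turn=[
    [0,0,0],
    [0,0,0],
    [0,0,0],
    [0,0,0],
    [0,0,0],
  ],
)

```text
t: 15.92
tcp_pos: [0.6012, -0.2031, 0.1507]
tool_rot: [0.667, 0.745, -0.0, -0.001]
force: [-0.2, -0.3, -0.0]
finger_gap: 0.978
gripper_force: 0.0
```

Run:
```python
from h import *
s=snap('wrist','w9.png'); st=manip.sense(); print(st['t'],st['tcp_pos'],st['finger_gap'],Ro.from_quat(st['tool_rot']).as_matrix().round(3).tolist())
print(dark(s,(240,120,400,250),.014,75)); print(dark(s,(240,120,400,250),0,75))
print(circ(s,(8,60,60),(28,255,255),.014,amin=20))
```

```text
15.9667 [ 0.60128735 -0.20322707  0.15062476] 1.0013602542302857 [[-0.111, 0.994, -0.003], [0.994, 0.111, 0.001], [0.002, -0.002, -1.0]]
(array([ 0.6117, -0.2003]), array([ 0.6121, -0.2004]), array([0.0504, 0.0531]), (305, 160, 54, 54))
(array([ 0.6128, -0.2042]), array([ 0.6131, -0.2043]), array([0.0529, 0.0558]), (305, 160, 54, 54))
[(0.7538, -0.0555, 0.0156, [0.7479, -0.0531], [0.031, 0.0147]), (0.6125, -0.2019, 0.0061, [0.6126, -0.202], [0.0112, 0.0117]), (0.6043, -0.1159, 0.0044, [0.6044, -0.1163], [0.0085, 0.0072])]
```

View pics/w9.png

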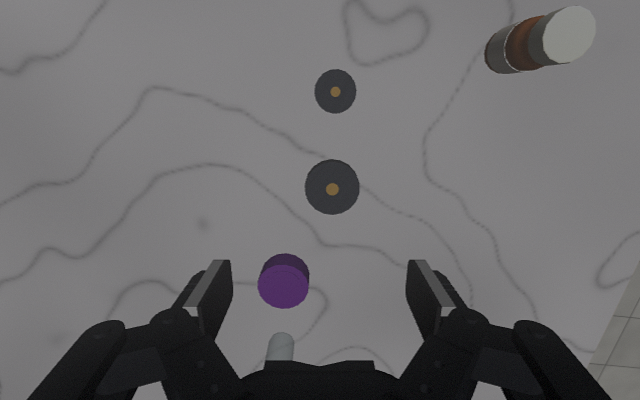

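The disc lies flat, shifted to about (0.612,-0.202), with its dot at (332,188). My grip was too shallow because the open tips sit back, so I'll retry about 5 mm lower.

>>> apply_moves(
  claw=[1,1,1,1,1],
  travel=[
    [0,0.014,0.05],
    [0,0.014,0.1],
    [0,0.014,0.145],
    [0,0.014,0.175],
    [0,0.014,0.187],
  ],
  turn=[
    [0,0,0],
    [0,0,0],
    [0,0,0],
    [0,0,0],
    [0,0,0],
  ],
)

```text
t: 16.38
tcp_pos: [0.6099, -0.2007, -0.0029]
tool_rot: [0.667, 0.745, -0.001, -0.005]
force: [-0.1, -0.4, 0.1]
finger_gap: 0.997
gripper_force: 0.0
```

>>> apply_moves(
  claw=[0.6,0.3,0.2],
  travel=[
    [0,0,0],
    [0,0,0],
    [0,0,0],
  ],
  turn=[
    [0,0,0],
    [0,0,0],
    [0,0,0],
  ],
  newtons=30,
)

```text
t: 16.63
tcp_pos: [0.6145, -0.2031, 0.0041]
tool_rot: [0.667, 0.745, 0.0, 0.001]
force: [-0.5, -0.3, -0.4]
finger_gap: 0.611
gripper_force: 0.0
```

>>> apply_moves(
  claw=[0.25,0.25,0.2],
  travel=[
    [0,-0.002,0.003],
    [0,-0.002,0.005],
    [0,-0.002,0.005],
  ],
  turn=[
    [0,0,0],
    [0,0,0],
    [0,0,0],
  ],
)

```text
t: 16.88
tcp_pos: [0.6127, -0.2032, 0.0001]
tool_rot: [0.667, 0.745, 0.0, 0.002]
force: [-0.6, 0.0, 1.9]
finger_gap: 0.6
gripper_force: 9.9
```

>>> apply_moves(
  claw=[0,-0.3,-0.3,-0.3,-0.3],
  travel=[
    [0,0,0],
    [0,0,0],
    [0,0,0],
    [0,0,0],
    [0,0,0],
  ],
  turn=[
    [0,0,0],
    [0,0,0],
    [0,0,0],
    [0,0,0],
    [0,0,0],
  ],
)

```text
t: 17.3
tcp_pos: [0.6128, -0.2032, 0.0003]
tool_rot: [0.667, 0.745, 0.0, 0.002]
force: [-0.6, 0.3, 4.8]
finger_gap: 0.591
gripper_force: 30.6
```

Firm grip at gap 0.59. Now I lift and carry the disc over.

>>> apply_moves(
  claw=[-0.3,-0.3,-0.3,-0.3,-0.3],
  travel=[
    [0,0,-0.03],
    [0,0,-0.07],
    [0,0,-0.11],
    [0,0,-0.15],
    [0,0,-0.19],
  ],
  turn=[
    [0,0,0],
    [0,0,0],
    [0,0,0],
    [0,0,0],
    [0,0,0],
  ],
)

```text
t: 17.72
tcp_pos: [0.6111, -0.2023, 0.152]
tool_rot: [0.667, 0.745, -0.0, -0.0]
force: [-0.5, -0.7, -0.3]
finger_gap: 0.591
gripper_force: 31.6
```

Run:
```python
from h import *
st=manip.sense();print(st['tcp_pos'],st['finger_gap'],st['gripper_force'])
plan([(.59,-.08,.155,6.3),(.5695,.033,.155,6.3)])
```

```text
[ 0.61105102 -0.20227421  0.15201399] 0.5913155481928019 31.611227989196777
travel [0.155, -0.009, -0.004] turn [-0.0, -0.0, 0.001] rows 3.0
travel [0.143, -0.01, 0.0] turn [-0.0, -0.0, -0.0] rows 2.8
```

>>> apply_moves(
  claw=[-0.3,-0.3,-0.3,-0.3,-0.3],
  travel=[
    [0.04,-0.002,-0.001],
    [0.08,-0.004,-0.002],
    [0.12,-0.007,-0.003],
    [0.155,-0.009,-0.004],
    [0.155,-0.009,-0.004],
  ],
  turn=[
    [0,0,0],
    [0,0,0],
    [0,0,0],
    [0,0,0],
    [0,0,0],
  ],
)

```text
t: 18.13
tcp_pos: [0.5879, -0.0746, 0.1539]
tool_rot: [0.665, 0.747, -0.0, -0.002]
force: [-0.4, -0.3, -0.2]
finger_gap: 0.592
gripper_force: 31.7
```

>>> apply_moves(
  claw=[-0.3,-0.3,-0.3,-0.3,-0.3],
  travel=[
    [0.045,-0.003,0],
    [0.09,-0.006,0],
    [0.13,-0.009,0],
    [0.143,-0.01,0],
    [0.143,-0.01,0],
  ],
  turn=[
    [0,0,0],
    [0,0,0],
    [0,0,0],
    [0,0,0],
    [0,0,0],
  ],
)

```text
t: 18.55
tcp_pos: [0.5689, 0.0349, 0.1538]
tool_rot: [0.665, 0.747, -0.0, -0.0]
force: [1.4, 0.0, -0.1]
finger_gap: 0.593
gripper_force: 31.7
```

>>> apply_moves(
  claw=[-0.3,-0.3,-0.3],
  travel=[
    [0,0,0],
    [0,0,0],
    [0,0,0],
  ],
  turn=[
    [0,0,0],
    [0,0,0],
    [0,0,0],
  ],
)

```text
t: 18.8
tcp_pos: [0.5708, 0.0309, 0.1538]
tool_rot: [0.667, 0.745, 0.0, 0.0]
force: [1.0, -0.7, -1.0]
finger_gap: 0.585
gripper_force: 31.7
```

Run:
```python
from h import *
s=snap('wrist','w10.png'); st=manip.sense(); p=st['tcp_pos']; print(st['t'],p,st['finger_gap'],Ro.from_quat(st['tool_rot']).as_matrix().round(3)[2].tolist())
print(circ(s,(8,60,60),(28,255,255),p[2]+.014,amin=20))
for th in(60,75): print(dark(s,(268,215,372,325),p[2]+.014,th),dark(s,(268,215,372,325),p[2],th))
print(circ(s,(3,110,60),(24,255,255),.056))
```

```text
18.85 [0.57063007 0.03096001 0.15371116] 0.5918324135820489 [-0.0, 0.0, -1.0]
[(0.5655, 0.0702, 0.0142, [0.5653, 0.0722], [0.0271, 0.0235]), (0.5701, 0.0322, 0.0063, [0.5699, 0.0321], [0.0119, 0.012]), (0.6526, 0.0245, 0.0102, [0.6534, 0.0267], [0.0095, 0.0198]), (0.6394, 0.037, 0.0061, [0.6387, 0.0384], [0.0119, 0.0039])]
(array([0.5665, 0.0336]), array([0.5687, 0.036 ]), array([0.0523, 0.0669]), (268, 215, 104, 110)) (array([0.5671, 0.0251]), array([0.5695, 0.0278]), array([0.058 , 0.0741]), (268, 215, 104, 110))
(array([0.5665, 0.0335]), array([0.5689, 0.0367]), array([0.0533, 0.0684]), (268, 215, 104, 110)) (array([0.5671, 0.0249]), array([0.5697, 0.0285]), array([0.0591, 0.0758]), (268, 215, 104, 110))
[(0.5693, 0.034, 0.0265, [0.5687, 0.0381], [0.0505, 0.0437]), (0.5778, -0.0371, 0.0113, [0.578, -0.0371], [0.0213, 0.0224]), (0.7325, -0.0513, 0.0186, [0.7338, -0.0475], [0.0173, 0.0364])]
```

>>> apply_moves(
  claw=[-0.3,-0.3,-0.3,-0.3,-0.3],
  travel=[
    [0.001,-0.001,0.03],
    [0.001,-0.001,0.06],
    [0.001,-0.001,0.08],
    [0.001,-0.001,0.092],
    [0.001,-0.001,0.1],
  ],
  turn=[
    [0,0,0],
    [0,0,0],
    [0,0,0],
    [0,0,0],
    [0,0,0],
  ],
)

```text
t: 19.27
tcp_pos: [0.5689, 0.0324, 0.0724]
tool_rot: [0.667, 0.745, -0.001, -0.001]
force: [-0.3, 0.1, 0.3]
finger_gap: 0.592
gripper_force: 31.7
```

>>> apply_moves(
  claw=[-0.3,-0.3,-0.3,-0.3],
  travel=[
    [0,0,0.005],
    [0,0,0.01],
    [0,0,0.014],
    [0,0,0.014],
  ],
  turn=[
    [0,0,0],
    [0,0,0],
    [0,0,0],
    [0,0,0],
  ],
)

```text
t: 19.6
tcp_pos: [0.5693, 0.0333, 0.0626]
tool_rot: [0.667, 0.745, 0.0, 0.0]
force: [1.2, -0.3, -0.3]
finger_gap: 0.596
gripper_force: 31.7
```

Contact-free. I'll lower it the rest, feeling for touch-down.

>>> apply_moves(
  claw=[-0.3,-0.3,-0.3,-0.3],
  travel=[
    [0,0,0.002],
    [0,0,0.004],
    [0,0,0.006],
    [0,0,0.006],
  ],
  turn=[
    [0,0,0],
    [0,0,0],
    [0,0,0],
    [0,0,0],
  ],
)

```text
t: 19.93
tcp_pos: [0.5694, 0.0333, 0.0578]
tool_rot: [0.667, 0.746, 0.0, 0.0]
force: [0.2, 0.5, -0.8]
finger_gap: 0.591
gripper_force: 31.7
```

>>> apply_moves(
  claw=[-0.3,-0.3,-0.3],
  travel=[
    [0,0,0.001],
    [0,0,0.001],
    [0,0,0.001],
  ],
  turn=[
    [0,0,0],
    [0,0,0],
    [0,0,0],
  ],
)

```text
t: 20.18
tcp_pos: [0.5694, 0.0333, 0.057]
tool_rot: [0.667, 0.745, 0.0, 0.0]
force: [0.0, -0.5, -0.4]
finger_gap: 0.591
gripper_force: 31.7
```

>>> apply_moves(
  claw=[0.6,0.6,0.6,0.6,0.6],
  travel=[
    [0,0,0],
    [0,0,0],
    [0,0,0],
    [0,0,0],
    [0,0,0],
  ],
  turn=[
    [0,0,0],
    [0,0,0],
    [0,0,0],
    [0,0,0],
    [0,0,0],
  ],
)

```text
t: 20.6
tcp_pos: [0.569, 0.0334, 0.0569]
tool_rot: [0.667, 0.745, -0.0, -0.0]
force: [0.9, 0.4, 0.1]
finger_gap: 0.799
gripper_force: 0.0
```

>>> apply_moves(
  claw=[0.6,0.6,0.6,1,1],
  travel=[
    [0,0,-0.03],
    [0,0,-0.07],
    [0,0,-0.11],
    [0,0,-0.15],
    [0,0,-0.17],
  ],
  turn=[
    [0,0,0],
    [0,0,0],
    [0,0,0],
    [0,0,0],
    [0,0,0],
  ],
)

```text
t: 21.02
tcp_pos: [0.5708, 0.0332, 0.1968]
tool_rot: [0.666, 0.746, 0.002, 0.002]
force: [1.2, 0.6, -0.2]
finger_gap: 1.005
gripper_force: 0.0
```

>>> apply_moves(
  claw=[1,1,1],
  travel=[
    [0,0,0],
    [0,0,0],
    [0,0,0],
  ],
  turn=[
    [0,0,0],
    [0,0,0],
    [0,0,0],
  ],
)

```text
t: 21.27
tcp_pos: [0.5681, 0.0335, 0.192]
tool_rot: [0.667, 0.745, -0.001, -0.001]
force: [-0.4, -0.1, 0.8]
finger_gap: 0.999
gripper_force: 0.0
```

Run:
```python
from h import *
s=snap('wrist'); st=manip.sense(); print(st['t'],st['tcp_pos'],st['finger_gap'])
cv2.imwrite('pics/w11.png',cv2.resize(cv2.cvtColor(s['pixels'],4)[60:260,200:440],None,fx=2.5,fy=2.5))
print(circ(s,(8,60,60),(28,255,255),.070,amin=20))
for q in blobs(s,(60,60,20),(95,255,140),200):
    print('green',cv2.boundingRect(q), cv2.minAreaRect(np.array([pt(s,*k[0],.135)[:2] for k in q],np.float32)))
```

```text
21.3167 [0.56791539 0.03350383 0.19148864] 0.9965240787541494
[(0.7243, -0.0433, 0.0174, [0.7239, -0.0424], [0.024, 0.028]), (0.5687, 0.0348, 0.0062, [0.5687, 0.0348], [0.0116, 0.0111]), (0.5961, -0.073, 0.0036, [0.5961, -0.073], [0.007, 0.0059]), (0.7034, -0.0227, 0.0089, [0.7021, -0.0202], [0.0177, 0.0057])]
green (281, 90, 80, 23) ((0.559799313545227, 0.11207154393196106), (0.04843800514936447, 0.012819219380617142), 6.4048590660095215)
green (305, 0, 45, 10) ((0.5574928522109985, 0.16361212730407715), (0.024681778624653816, 0.0043869176879525185), 6.3796162605285645)
```

View pics/w11.png

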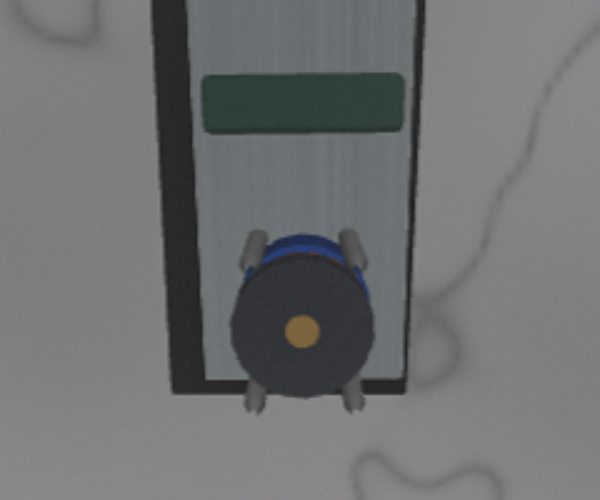

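The full stack is seated with the brass dot centred. Next I turn 90° over the handle at (0.5598, 0.1121), yaw 6.4°.

Run:
```python
from h import *
plan([(.565,.06,.20,36.35),(.562,.09,.20,66.35),(.5598,.1121,.20,96.35)],start=(.568,.0335,.1915,6.35))
```

```text
travel [0.033, -0.0, -0.011] turn [0.0, 0.0, -0.167] rows 4.2
travel [0.033, 0.019, 0.0] turn [0.0, 0.0, -0.166] rows 4.2
travel [0.013, 0.024, 0.0] turn [0.0, 0.0, -0.167] rows 4.2
```

>>> apply_moves(
  claw=[1,1,1,1,1],
  travel=[
    [0.033,0,-0.011],
    [0.033,0,-0.011],
    [0.033,0,-0.011],
    [0.033,0,-0.011],
    [0.033,0,-0.011],
  ],
  turn=[
    [0,0,-0.167],
    [0,0,-0.167],
    [0,0,-0.167],
    [0,0,-0.167],
    [0,0,-0.167],
  ],
)

```text
t: 21.73
tcp_pos: [0.5651, 0.0598, 0.1999]
tool_rot: [0.449, 0.894, -0.001, -0.002]
force: [-0.1, -0.8, 1.1]
finger_gap: 0.997
gripper_force: 0.0
```

>>> apply_moves(
  claw=[1,1,1,1,1],
  travel=[
    [0.033,0.019,0],
    [0.033,0.019,0],
    [0.033,0.019,0],
    [0.033,0.019,0],
    [0.033,0.019,0],
  ],
  turn=[
    [0,0,-0.166],
    [0,0,-0.166],
    [0,0,-0.166],
    [0,0,-0.166],
    [0,0,-0.166],
  ],
)

```text
t: 22.15
tcp_pos: [0.562, 0.09, 0.2004]
tool_rot: [0.205, 0.979, -0.0, -0.001]
force: [0.0, 0.1, 1.1]
finger_gap: 0.998
gripper_force: 0.0
```

>>> apply_moves(
  claw=[0.3,0.3,0.3,0.3,0.3],
  travel=[
    [0.013,0.024,0],
    [0.013,0.024,0],
    [0.013,0.024,0],
    [0.013,0.024,0],
    [0.013,0.024,0],
  ],
  turn=[
    [0,0,-0.167],
    [0,0,-0.167],
    [0,0,-0.167],
    [0,0,-0.167],
    [0,0,-0.167],
  ],
)

```text
t: 22.57
tcp_pos: [0.5604, 0.1116, 0.2008]
tool_rot: [-0.055, 0.998, 0.0, -0.001]
force: [-0.2, -0.4, -0.4]
finger_gap: 0.65
gripper_force: 0.0
```

>>> apply_moves(
  claw=[0.3,0.3,0.3],
  travel=[
    [0,0,0],
    [0,0,0],
    [0,0,0],
  ],
  turn=[
    [0,0,0],
    [0,0,0],
    [0,0,0],
  ],
)

```text
t: 22.82
tcp_pos: [0.5608, 0.1115, 0.2014]
tool_rot: [-0.054, 0.999, 0.0, -0.0]
force: [-0.7, -0.3, -0.1]
finger_gap: 0.652
gripper_force: 0.0
```

Run:
```python
from h import *
s=snap('wrist'); st=manip.sense(); print(st['t'],st['tcp_pos'],st['finger_gap'],Ro.from_quat(st['tool_rot']).as_matrix().round(3).tolist())
for q in blobs(s,(60,60,20),(95,255,140),200):
    print('green',cv2.boundingRect(q), cv2.minAreaRect(np.array([pt(s,*k[0],.135)[:2] for k in q],np.float32)))
plan([(.5598,.1121,.097,96.35)])
```

```text
22.8667 [0.5608098  0.11149316 0.20152551] 0.6516881685662747 [[-0.994, -0.109, -0.0], [-0.109, 0.994, 0.0], [0.0, 0.0, -1.0]]
green (311, 181, 18, 64) ((0.558546781539917, 0.11189695447683334), (0.048398926854133606, 0.012202141806483269), 6.756557464599609)
green (389, 172, 26, 35) ((0.5342124104499817, 0.1669403314590454), (0.024968409910798073, 0.016630638390779495), 6.738147735595703)
travel [0.001, 0.001, 0.131] turn [0.0, -0.0, -0.001] rows 2.5
```

>>> apply_moves(
  claw=[0.3,0.3,0.3,0.3,0.3],
  travel=[
    [0.001,0.001,0.035],
    [0.001,0.001,0.07],
    [0.001,0.001,0.1],
    [0.001,0.001,0.12],
    [0.001,0.001,0.131],
  ],
  turn=[
    [0,0,0],
    [0,0,0],
    [0,0,0],
    [0,0,0],
    [0,0,0],
  ],
)

```text
t: 23.28
tcp_pos: [0.5586, 0.1122, 0.0947]
tool_rot: [-0.055, 0.998, 0.0, -0.002]
force: [0.4, 0.3, 0.6]
finger_gap: 0.65
gripper_force: 0.0
```

>>> apply_moves(
  claw=[0,-0.4,-0.8,-1,-1],
  travel=[
    [0,0,0],
    [0,0,0],
    [0,0,0],
    [0,0,0],
    [0,0,0],
  ],
  turn=[
    [0,0,0],
    [0,0,0],
    [0,0,0],
    [0,0,0],
    [0,0,0],
  ],
  newtons=80,
)

```text
t: 23.7
tcp_pos: [0.5611, 0.1122, 0.0983]
tool_rot: [-0.056, 0.998, -0.0, 0.002]
force: [-1.1, -0.9, 1.3]
finger_gap: 0.152
gripper_force: 79.1
```

>>> apply_moves(
  claw=[-1,-1,-1,-1,-1],
  travel=[
    [0,0,0],
    [0,0,0],
    [0,0,0],
    [0,0,0],
    [0,0,0],
  ],
  turn=[
    [0,0,0],
    [0,0,0],
    [0,0,0],
    [0,0,0],
    [0,0,0],
  ],
)

```text
t: 24.12
tcp_pos: [0.5611, 0.1122, 0.0983]
tool_rot: [-0.056, 0.998, -0.0, 0.001]
force: [0.9, -1.6, 6.6]
finger_gap: 0.156
gripper_force: 79.6
```

>>> apply_moves(
  claw=[-1,-1,-1,-1,-1],
  travel=[
    [0,0,-0.002],
    [0,0,-0.005],
    [0,0,-0.009],
    [0,0,-0.013],
    [0,0,-0.017],
  ],
  turn=[
    [0,0,0],
    [0,0,0],
    [0,0,0],
    [0,0,0],
    [0,0,0],
  ],
)

```text
t: 24.53
tcp_pos: [0.5593, 0.1124, 0.1101]
tool_rot: [-0.056, 0.998, 0.0, -0.001]
force: [0.5, 0.4, -7.1]
finger_gap: 0.151
gripper_force: 77.9
```

Run:
```python
from h import *
st=manip.sense(); print(st['t'],st['tcp_pos'],st['force'],st['ft_torque'],st['finger_gap'],st['gripper_force'],Ro.from_quat(st['tool_rot']).as_matrix().round(3)[2])
```

```text
24.5333 [0.55934421 0.11239367 0.11008357] [ 0.54534247  0.35348228 -7.0929306 ] [-0.02268692 -0.04360243  0.02800422] 0.151379604905113 77.88461923599243 [ 0.002  0.    -1.   ]
```

Airborne: the wrist carries 7 N with a tiny moment. I lift the rest gently.

>>> apply_moves(
  claw=[-1,-1,-1,-1,-1],
  travel=[
    [0,0,-0.006],
    [0,0,-0.014],
    [0,0,-0.022],
    [0,0,-0.03],
    [0,0,-0.038],
  ],
  turn=[
    [0,0,0],
    [0,0,0],
    [0,0,0],
    [0,0,0],
    [0,0,0],
  ],
)

```text
t: 24.95
tcp_pos: [0.5601, 0.1123, 0.1418]
tool_rot: [-0.056, 0.998, -0.0, 0.0]
force: [-0.1, -0.4, -7.2]
finger_gap: 0.154
gripper_force: 77.9
```

>>> apply_moves(
  claw=[-1,-1,-1,-1,-1],
  travel=[
    [0,0,-0.008],
    [0,0,-0.016],
    [0,0,-0.024],
    [0,0,-0.032],
    [0,0,-0.04],
  ],
  turn=[
    [0,0,0],
    [0,0,0],
    [0,0,0],
    [0,0,0],
    [0,0,0],
  ],
)

```text
t: 25.37
tcp_pos: [0.5599, 0.1123, 0.1736]
tool_rot: [-0.056, 0.998, -0.0, -0.0]
force: [-0.6, 1.2, -7.7]
finger_gap: 0.152
gripper_force: 77.9
```

>>> apply_moves(
  claw=[-1,-1,-1,-1,-1],
  travel=[
    [0,0,-0.008],
    [0,0,-0.016],
    [0,0,-0.024],
    [0,0,-0.031],
    [0,0,-0.036],
  ],
  turn=[
    [0,0,0],
    [0,0,0],
    [0,0,0],
    [0,0,0],
    [0,0,0],
  ],
)

```text
t: 25.78
tcp_pos: [0.5602, 0.1123, 0.2026]
tool_rot: [-0.056, 0.998, -0.0, 0.0]
force: [-0.6, 0.2, -7.0]
finger_gap: 0.152
gripper_force: 77.9
```

>>> apply_moves(
  claw=[-1,-1,-1,-1,-1],
  travel=[
    [0,0,-0.002],
    [0,0,-0.003],
    [0,0,-0.003],
    [0,0,-0.003],
    [0,0,-0.003],
  ],
  turn=[
    [0,0,0],
    [0,0,0],
    [0,0,0],
    [0,0,0],
    [0,0,0],
  ],
)

```text
t: 26.2
tcp_pos: [0.5597, 0.1123, 0.2037]
tool_rot: [-0.056, 0.998, 0.0, -0.0]
force: [-0.0, 0.0, -7.5]
finger_gap: 0.157
gripper_force: 77.9
```

>>> apply_moves(
  claw=[-1,-1,-1,-1,-1],
  travel=[
    [0,0,0],
    [0,0,0],
    [0,0,0],
    [0,0,0],
    [0,0,0],
  ],
  turn=[
    [0,0,0],
    [0,0,0],
    [0,0,0],
    [0,0,0],
    [0,0,0],
  ],
)

```text
t: 26.62
tcp_pos: [0.56, 0.1123, 0.204]
tool_rot: [-0.056, 0.998, 0.0, -0.0]
force: [0.5, 0.5, -7.2]
finger_gap: 0.154
gripper_force: 77.9
```

Run:
```python
from h import *
s=snap('scene'); st=manip.sense(); print(st['t'],st['tcp_pos'],st['force'],st['ft_torque'],st['finger_gap'],np.abs(st['qd']).max(),Ro.from_quat(st['tool_rot']).as_matrix().round(3)[2])
w=snap('wrist')
# depth-based tilt of plate seen by the wrist camera: white logger top plane, brass dot
a=cv2.cvtColor(w['pixels'],4); b=cv2.cvtColor(s['pixels'],4)[90:250,240:440]
print(circ(w,(8,60,60),(28,255,255),st['tcp_pos'][2]-.0983+.07,amin=20)[:4])
b=cv2.resize(b,None,fx=2,fy=2); a=cv2.resize(a,(400,250)); o=np.zeros((max(len(a),len(b)),800,3),np.uint8); o[:len(b),:400]=b; o[:250,400:]=a
cv2.imwrite('pics/end.png',o)
```

```text
26.6667 [0.56002046 0.11233035 0.20409116] [-0.37074962 -0.40645136 -6.75635545] [-0.04751568  0.0237171   0.0091407 ] 0.15528141392865089 0.0017216063781582708 [ 0. -0. -1.]
[(0.6252, 0.0087, 0.0117, [0.6236, 0.0096], [0.0193, 0.0195]), (0.5648, 0.0309, 0.0044, [0.5671, 0.0345], [0.012, 0.012]), (0.5422, 0.0392, 0.0184, [0.5384, 0.0389], [0.0094, 0.0365]), (0.6085, 0.0193, 0.008, [0.6058, 0.0213], [0.0159, 0.0068])]
```

View pics/end.png

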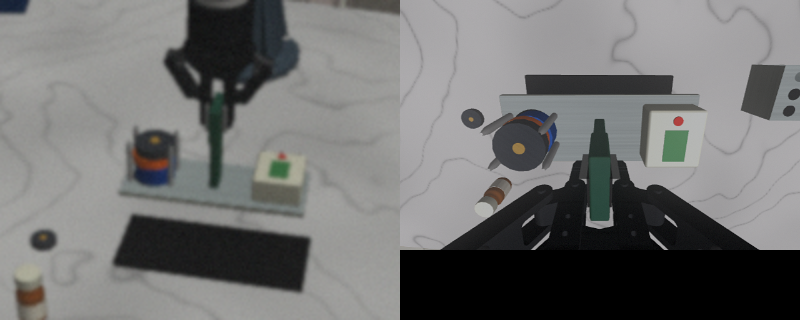

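The carrier hangs level with its underside about 115 mm above the bench. The stack (blue, orange, dark disc) is in the pocket at left, and everything is still.

```bash
python3 -c "
from station import manip
print(manip.sign_off())"
```

```text
the job is handed in; nothing more can be done
None
```

The job is handed in: the blue body, orange ring and steel disc are stacked in the pocket, and the carrier is held level and still about 11.5 cm above the bench; the disc slid about 11 mm on a first failed grip and was regripped, and the hand-in returned no verdict.

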